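# Turn the luggage-tag die over onto the leather

## Robot

A 6-joint arm with a two-finger parallel gripper is mounted at the origin on the work surface. World frame = base frame: x ahead of the robot, y to its left, z up, the work surface at z = 0. Lengths are in m, angles in rad, forces in N, time in s.
With the tool pointing down it reaches from about 0.3 to 0.825 m from the base axis. Payload 5.4 kg.
Tool frame: the origin (TCP) lies on the centre line of the jaws, within the pads' length; the fingertips stand 22 mm ahead of it and the grasp point (between the pads) lies 3 mm ahead of it; z points along the fingers, y is the line along which they close (so a half turn about z gives the same grasp; the last joint's range is limited). The gripper opens to 92 mm and grips with 3 to 60 N. Pads are 20 mm wide; open, the fingers measure 128 mm over their backs; the gripper's body (75 mm by 189 mm) begins 69 mm behind the grasp point.
Start: joints at [1.052, 0.158, 1.597, -0, 1.386, -0.21], TCP at [0.175, 0.548, 0.237] pointing down, gripper open.
Joint ranges: [-2.91, 2.91], [-0.94, 2.29], [0.18, 2.7], [-1.29, 4.43], [0.17, 2.64], [-3, 3]. Speed limits (rad/s): [2.57, 2.57, 3.14, 3.14, 3.14, 3.14].

## Interface

Orientations are given as a 3x3 rotation matrix whose columns are the frame's x, y, z axes.
In Python, from station import monitor, eyes, job_done gives the robot as it stands. The module is installed in compiled form; this text tells all that it offers.
- The arm moves only by the shell command python3 -m crank 'ROWS' [FORCE]. ROWS is JSON, a list of rows, each a list of 5 numbers: the shift along the tool's x, y, z each as a share of 0.1 m, from -1 to 1, then the turn about the tool's z as a share of pi/2 rad, from -1 to 1, then the opening, from -1 (shut) to 1 (fully open), so that 0 is half open. A call has exactly 8 rows; each row is the pose to reach, as a shift and turn from the pose commanded when the call began, along the tool's axes at that moment; what a row does not reach only later rows make up. A row lasts 1/10 s, in which the tool goes at most 50 mm and 8.59 degrees, less where a joint would pass 70% of its speed; a pose out of reach is approached as far as the arm can. A call with a number of a shift or a turn outside -1 to 1 is refused whole. A call with a gripper value outside its range is refused whole. The fingers move at their own pace and stop on an object; FORCE is the grip in N (left out, the last holds). Time passes only in rows, so rows that repeat a pose let the fingers close, or fill a call up. It gives the time, the measured TCP pose, the force, the opening and the grip force at its end, in the units of the state.
- monitor.observe(): the state, without advancing time (a new reading comes with each control period).
- eyes.grab_frame(name): name is "scene" or "top" or "wrist"; returns the picture (400x640x3 uint8, red, green, blue); there is no depth.
- eyes.camera_params(name): a dict with "fx", "fy", "cx", "cy" (pixels), "dist" ([k1, k2, p1, p2, k3] as OpenCV has them; the pictures are not rectified), "R" (3x3) and "t" (3): a world point X has camera coordinates R X + t. Camera axes: x right, y down, z forward; pixel columns grow to the right and rows downward; lengths in m; the calibration is good to about 2 mm. A picture is of the moment at which its call begins: read the wrist's pose just before it. camera_params takes no time and is no camera call; for the wrist camera it gives the pose at the moment of the call.
- job_done(): hands the job in; it is judged then, once.
The state is a dict: "t": time; "joint_pos": joint angles; "dq": joint speeds; "tau": joint torques, N m; "position": TCP position; "ee_rot": TCP orientation; "force": force on the tool from outside, world axes, zero at the start; "torque": the same for the moment, N m; "grip_width": opening from 0.0 (shut) to 1.0 (fully open); "grip_force": force on a finger pad.
Only numpy, scipy, OpenCV 4.12 (cv2) and the standard library are available. Lean on these libraries where they do the work, as an engineer would, in place of code of your own. Each camera call takes 0.05 s, during which the arm holds its last target. There are 200 camera calls.

## Task

The small plywood cutting die is lying on its back, knife side up. Turn it over and set it knife side down, lying flat on the tan leather blank on the white cutting pad, centred on the blank and with its long side along the blank's long side, ready for the press. The knife is easily nicked: never drop the die or let it fall over, and leave the dye jar, beeswax, thread spool and creasing iron where they are.

Things in the scene. Friction and masses are not known exactly. Their poses are not given: they have to be found in the camera images.
- die: Cutting die: plywood 104 (x) x 62 (y) x 18 mm (z), flat sides and ends, 0.13 kg. Knife side (+z, up at start, down when done): steel knife, tag outline 82 x 44 mm, centred, 6 mm proud, green rubber 4.4 mm high around it. Back: bare wood. Origin: middle of the plywood, 15 mm from the knife's edge. Can be gripped across y; stands by itself on an end (origin 52 mm up) but topples if tilted about 8 degrees.
- pad: White plastic cutting pad lying fixed on the bench, 170 mm (x) x 240 mm (y) x 20 mm thick. Origin: centre of its underside, on the bench (z = 0).
- blank: Stiff tan sole-leather blank fixed on the pad, 92 mm (x) x 140 mm (y, its long side) x 4 mm thick. Origin: centre of its underside, on the pad's top.
- blank_top (a point): Centre of the leather blank's upper surface, 24 mm above the bench; axes as the blank's (y = its long side). With the die lying knife down on it, the die's origin is 15 mm above this point.
- dye_jar: Amber jar of edge dye with a black cap, 54 mm across, 62 mm high, upright. Origin: centre of its underside. Bystander.
- wax: Round yellow cake of beeswax, 60 mm across, 22 mm high. Origin: centre of its underside. Bystander.
- spool: Wooden spool of dark red thread, 52 mm across, 46 mm high, upright. Origin: centre of its underside. Bystander.
- iron: Cold electric creasing iron lying on the bench, about 220 mm long (along its x, tip to +x) and 32 mm high, with a cork grip. Origin: on the bench under the cork grip's front part, 127 mm behind the tip. Bystander.
There are look-alikes about, which are no part of the job. Of the things that look like the die, take the one that is farthest to the robot's right at the start.

How it is judged:
By the outcome, as a careful person would: the job done as asked, in the order asked, and still so for the second after the job is handed in, with the robot touching nothing.
It also fails if it takes over 64 s, if anything falls off the work surface, if the arm or the gripper's body presses on something with over 40 N, if the wrist force passes 120 N, or if a joint passes its speed limit or range.

## Working session

There is one attempt and no reset: what is moved stays moved. The work goes in short steps, Python scripts to look and compute and a shell command to move; the robot and the scene stay as the last step left them, time stands still between calls to the robot, and variables do not carry over. Pictures are saved under pics/ and viewed, at most 11 in all, crops included, and the job is handed in when it is done.

```bash
mkdir -p pics
cat > h.py <<'E'
import numpy as np, cv2
from station import monitor, eyes, job_done
def grab(n,f=None):
    p=eyes.camera_params(n); im=eyes.grab_frame(n)[:,:,::-1].copy()
    if f: cv2.imwrite('pics/'+f,im)
    return im,p
def KD(p): return np.array([[p['fx'],0,p['cx']],[0,p['fy'],p['cy']],[0,0,1.]]),np.array(p['dist'],float)
def ray(p,uv,z):
    K,D=KD(p); R=np.array(p['R']);t=np.array(p['t'])
    n=cv2.undistortPoints(np.array(uv,float).reshape(-1,1,2),K,D).reshape(-1,2)
    d=np.c_[n,np.ones(len(n))]@R; c=-R.T@t
    return c+d*((z-c[2])/d[:,2])[:,None]
def proj(p,X):
    K,D=KD(p); R=np.array(p['R'])
    return cv2.projectPoints(np.array(X,float).reshape(-1,3),cv2.Rodrigues(R)[0],np.array(p['t'],float),K,D)[0].reshape(-1,2)
E
python3 - <<'E'
from h import *
a,p=grab('top','top0.png'); b,q=grab('scene','scene0.png')
s=monitor.observe(); print(s['position'],np.round(s['ee_rot'],3),s['t'],s['force'])
for c in(p,q): print(-np.array(c['R']).T@np.array(c['t']),np.round(c['R'],2))
E
```

```text
[0.17448579 0.54732916 0.23575039] [[-0.953  0.304 -0.001]
 [ 0.304  0.953 -0.001]
 [ 0.    -0.002 -1.   ]] 0.1 [ 0.02698971 -0.16228576 -0.32534899]
[0.30812608 0.15681543 1.39701405] [[ 0.02 -1.    0.02]
 [-0.98 -0.02 -0.18]
 [ 0.18 -0.01 -0.98]]
[ 1.29109156 -0.047185    0.80631456] [[ 0.24  0.97 -0.01]
 [ 0.67 -0.18 -0.72]
 [-0.7   0.17 -0.69]]
```

View pics/top0.png

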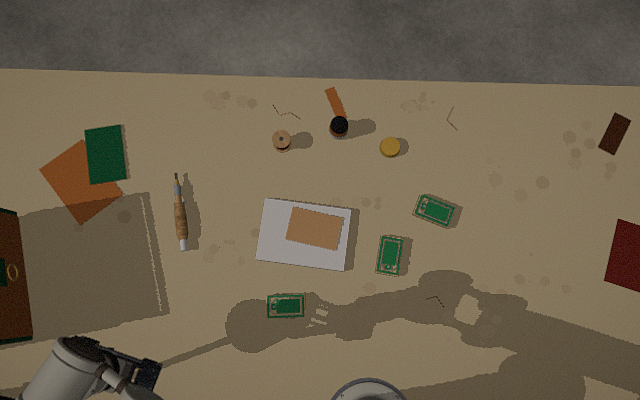

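View pics/scene0.png

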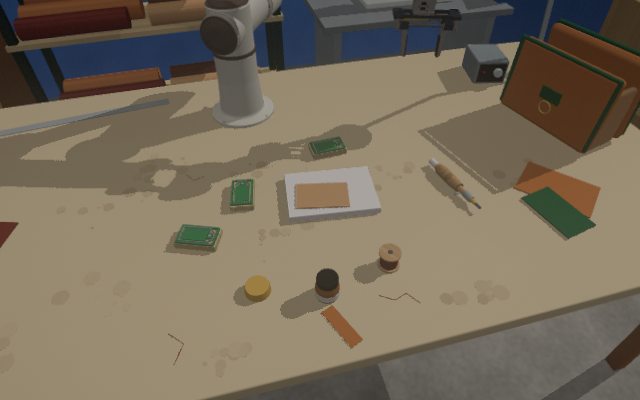

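The top view shows three dies, at (436,210), (390,255) and (286,306). Image right is the robot's right, so the target is the one at (436,210). The pad is at (305,235), with the tan blank at (315,228).

Run:
```python
from h import *
a=cv2.imread('pics/top0.png'); p=eyes.camera_params('top')
hsv=cv2.cvtColor(a,cv2.COLOR_BGR2HSV)
def rect(m,roi,z,name):
    x0,y0,x1,y1=roi; k=np.zeros_like(m);k[y0:y1,x0:x1]=m[y0:y1,x0:x1]
    c=max(cv2.findContours(k,0,cv2.CHAIN_APPROX_NONE)[0],key=cv2.contourArea)
    P=ray(p,c.reshape(-1,2),z)[:,:2]
    (cx,cy),(w,h),an=cv2.minAreaRect((P*1000).astype(np.float32))
    if w<h: w,h,an=h,w,an+90
    print(name,round(cx,1),round(cy,1),round(w,1),round(h,1),'long axis deg',round(an,1))
g=cv2.inRange(hsv,(45,80,30),(90,255,255))
rect(g,(405,180,470,240),.0224,'die'); rect(g,(370,225,410,285),.0224,'die2')
rect(cv2.inRange(hsv,(5,60,100),(20,200,255)),(286,205,344,250),.024,'blank')
rect(cv2.inRange(hsv,(0,0,150),(180,45,255))|cv2.inRange(hsv,(5,60,100),(20,200,255))*0,(250,190,360,275),.020,'pad')
for n,uv,z in(('jar',(340,126),.062),('wax',(390,147),.022),('spool',(281,139),.046)): print(n,ray(p,[uv],z)[0])
print(hsv[210,436],hsv[228,315],hsv[220,270])
```

```text
die 561.4 -174.5 97.1 58.5 long axis deg 68.7
die2 434.9 -51.2 97.1 58.6 long axis deg 171.0
blank 503.4 153.8 139.9 92.1 long axis deg 78.4
pad 487.6 181.8 237.9 167.6 long axis deg 83.6
jar [0.7810736  0.08860225 0.062     ]
wax [ 0.73746571 -0.05432251  0.022     ]
spool [0.74487368 0.24945964 0.046     ]
[ 73 207  80] [ 17 133 132] [ 14  22 154]
```

```bash
C="python3 -m crank"
$C '[[-1,-0.9,0,0,1],[-1,-0.9,0,0,1],[-1,-0.9,0,0,1],[-1,-0.9,0,0,1],[-1,-0.9,0,0,1],[-1,-0.9,0,0,1],[-1,-0.9,0,0,1],[-1,-0.9,0,0,1]]'
$C '[[-1,-0.9,0,0,1],[-1,-0.9,0,0,1],[-1,-0.9,0,0,1],[-1,-0.9,0,0,1],[-1,-0.9,0,0,1],[-1,-0.9,0,0,1],[-1,-0.9,0,0,1],[-1,-0.9,0,0,1]]' >/dev/null
$C '[[-1,-0.9,0,0,1],[-1,-0.9,0,0,1],[-1,-0.9,0,0,1],[-1,-0.9,0,0,1],[-1,-0.9,0,0,1],[-1,-0.9,0,0,1],[-1,-0.9,0,0,1],[-1,-0.9,0,0,1]]' >/dev/null
$C '[[-1,-0.9,0,0,1],[-1,-0.9,0,0,1],[-1,-0.9,0,0,1],[-1,-0.9,0,0,1],[-1,-0.9,0,0,1],[-1,-0.9,0,0,1],[-1,-0.9,0,0,1],[-1,-0.9,0,0,1]]' >/dev/null
$C '[[-1,-0.9,0,0,1],[-1,-0.9,0,0,1],[-1,-0.9,0,0,1],[-1,-0.9,0,0,1],[-1,-0.9,0,0,1],[-1,-0.9,0,0,1],[-1,-0.9,0,0,1],[-1,-0.9,0,0,1]]' >/dev/null
$C '[[-0.9,-0.83,0,0.6,1],[-0.9,-0.83,0,0.6,1],[-0.9,-0.83,0,0.6,1],[-0.9,-0.83,0,0.6,1],[-0.9,-0.83,0,0.6,1],[-0.9,-0.83,0,0.6,1],[-0.9,-0.83,0,0.6,1],[-0.9,-0.83,0,0.6,1]]'  >/dev/null
$C '[[0,0,0,0.44,1],[0,0,0,0.44,1],[0,0,0,0.44,1],[0,0,0,0.44,1],[0,0,0,0.44,1],[0,0,0,0.44,1],[0,0,0,0.44,1],[0,0,0,0.44,1]]'
python3 -c "
from h import *
a,p=grab('wrist','w1.png'); print(-np.array(p['R']).T@np.array(p['t']),np.round(p['R'],2)); print(monitor.observe()['t'])"
```

```text
t: 0.9
position: [0.2422, 0.4323, 0.2365]
ee_rot: [[-0.953, 0.303, -0.0], [0.303, 0.953, -0.0], [0.0, -0.0, -1.0]]
force: [-0.2, 0.1, -0.5]
grip_width: 1.001
grip_force: 0.0
t: 5.7
position: [0.5748, -0.1392, 0.2366]
ee_rot: [[0.361, 0.933, -0.0], [0.933, -0.361, -0.0], [-0.0, -0.0, -1.0]]
force: [0.9, -0.1, -0.0]
grip_width: 1.002
grip_force: 0.0
[ 0.60023071 -0.07666293  0.3844125 ] [[ 0.93 -0.36 -0.  ]
 [-0.35 -0.9   0.24]
 [-0.09 -0.23 -0.97]]
5.75
```

View pics/w1.png

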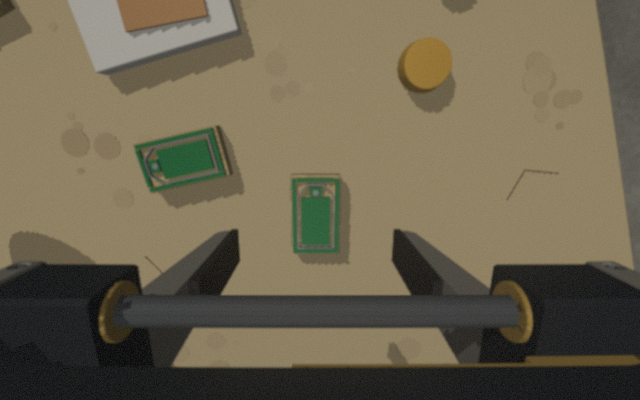

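The wrist view shows the target die between the fingers at about (316,215) with its axis aligned. The look-alike is at (185,158), off to the left.

Run:
```python
from h import *
a=cv2.imread('pics/w1.png'); p=eyes.camera_params('wrist'); s=monitor.observe()
hsv=cv2.cvtColor(a,cv2.COLOR_BGR2HSV)
g=cv2.inRange(hsv,(45,80,30),(90,255,255)); g[:,:270]=0; g[:,380:]=0
c=max(cv2.findContours(g,0,cv2.CHAIN_APPROX_NONE)[0],key=cv2.contourArea)
P=ray(p,c.reshape(-1,2),.0224)[:,:2]
(cx,cy),(w,h),an=cv2.minAreaRect((P*1000).astype(np.float32))
if w<h: w,h,an=h,w,an+90
print(cx,cy,w,h,an)
R=np.array(s['ee_rot']);print('tool-frame of die centre',R.T@(np.array([cx/1000,cy/1000,.009])-s['position']))
```

```text
561.5884399414062 -175.96328735351562 95.79320526123047 57.8021125793457 68.79830932617188
tool-frame of die centre [-0.03908177  0.00091589  0.22763372]
```

```bash
C="python3 -m crank"
$C '[[0,0,0.5,0,1],[0,0.01,1,0,1],[0,0.01,1,0,1],[0,0.01,1,0,1],[0,0.01,1,0,1],[0,0.01,1,0,1],[0,0.01,1,0,1],[0,0.01,1,0,1]]' >/dev/null
$C '[[0,0,0.3,0,1],[0,0,0.6,0,1],[0,0,0.9,0,1],[0,0,1.0,0,1],[0,0,1.05,0,1],[0,0,1.05,0,1],[0,0,1.05,0,1],[0,0,1.05,0,1]]' 
$C '[[0,0,0.3,0,1],[0,0,0.6,0,1],[0,0,0.8,0,1],[0,0,0.9,0,1],[0,0,1,0,1],[0,0,1,0,1],[0,0,1,0,1],[0,0,1,0,1]]'
```

```text
t: 7.35
position: [0.5767, -0.1401, 0.0379]
ee_rot: [[0.363, 0.932, 0.002], [0.932, -0.363, -0.001], [-0.0, 0.002, -1.0]]
force: [0.0, 0.1, 0.3]
grip_width: 0.999
grip_force: 0.0out of range: row 5 has 1.05, outside -1 to 1
```

```bash
C="python3 -m crank"
$C '[[0,0,0.06,0,1],[0,0,0.12,0,1],[0,0,0.12,0,1],[0,0,0.12,0,-1],[0,0,0.12,0,-1],[0,0,0.12,0,-1],[0,0,0.12,0,-1],[0,0,0.12,0,-1]]' 4
$C '[[0,0,0,0,-1],[0,0,0,0,-1],[0,0,0,0,-1],[0,0,0,0,-1],[0,0,0,0,-1],[0,0,0,0,-1],[0,0,0,0,-1],[0,0,0,0,-1]]' 4
```

```text
t: 8.15
position: [0.5759, -0.1397, 0.0248]
ee_rot: [[0.363, 0.932, 0.0], [0.932, -0.363, -0.0], [0.0, 0.0, -1.0]]
force: [0.3, 1.2, 1.0]
grip_width: 0.673
grip_force: 4.0
t: 8.95
position: [0.5759, -0.1397, 0.0247]
ee_rot: [[0.363, 0.932, 0.0], [0.932, -0.363, -0.0], [-0.0, 0.0, -1.0]]
force: [-0.7, 0.9, 3.8]
grip_width: 0.677
grip_force: 4.0
```

```bash
C="python3 -m crank"
$C '[[0,0,-0.08,0,-1],[-0.02,0,-0.16,0,-1],[-0.05,0,-0.24,0,-1],[-0.08,0,-0.31,0,-1],[-0.12,0,-0.39,0,-1],[-0.16,0,-0.45,0,-1],[-0.22,0,-0.51,0,-1],[-0.27,0,-0.56,0,-1]]' 4
python3 -c "
from h import *
a,p=grab('scene'); cv2.imwrite('pics/s2.png',cv2.resize(a[130:300,120:320],None,fx=3,fy=3))"
```

```text
t: 9.75
position: [0.5658, -0.1654, 0.0811]
ee_rot: [[0.363, 0.932, 0.0], [0.932, -0.363, -0.0], [-0.0, 0.0, -1.0]]
force: [0.6, 0.5, -1.0]
grip_width: 0.675
grip_force: 4.0
```

View pics/s2.png

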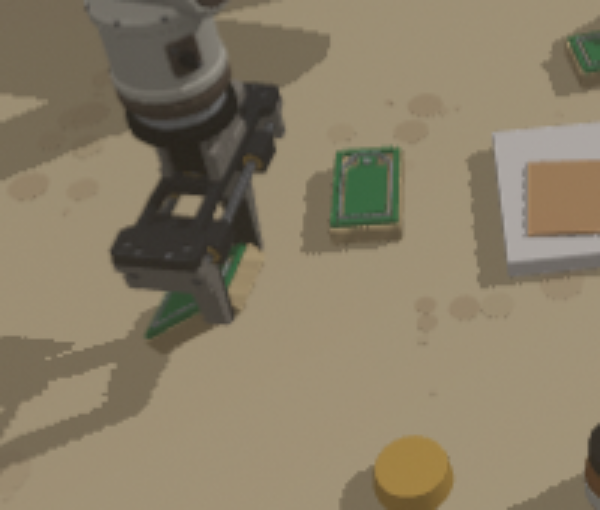

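The die is pivoting in the pads as I want: tilted about 40° with its far end still on the bench. I'll carry on up to vertical, then lift.

```bash
C="python3 -m crank"
$C '[[-0.06,0,-0.05,0,-1],[-0.12,0,-0.10,0,-1],[-0.19,0,-0.14,0,-1],[-0.26,0,-0.18,0,-1],[-0.41,0,-0.23,0,-1],[-0.57,0,-0.258,0,-1],[-0.73,0,-0.26,0,-1],[-0.73,0,-0.26,0,-1]]' 4
$C '[[0,0,-0.2,0,-1],[0,0,-0.4,0,-1],[0,0,-0.6,0,-1],[0,0,-0.7,0,-1],[0,0,-0.7,0,-1],[0,0,-0.7,0,-1],[0,0,-0.7,0,-1],[0,0,-0.7,0,-1]]' 6
python3 -c "
from h import *
a,p=grab('scene'); cv2.imwrite('pics/s3.png',cv2.resize(a[130:300,120:320],None,fx=3,fy=3))"
```

```text
t: 10.6
position: [0.5386, -0.2354, 0.1067]
ee_rot: [[0.366, 0.931, 0.0], [0.931, -0.366, -0.001], [-0.001, 0.0, -1.0]]
force: [-0.0, -0.5, 0.0]
grip_width: 0.673
grip_force: 4.0
t: 11.4
position: [0.5389, -0.2324, 0.1753]
ee_rot: [[0.363, 0.932, -0.002], [0.932, -0.363, 0.001], [0.001, -0.002, -1.0]]
force: [0.2, -0.2, -2.1]
grip_width: 0.674
grip_force: 6.0
```

View pics/s3.png

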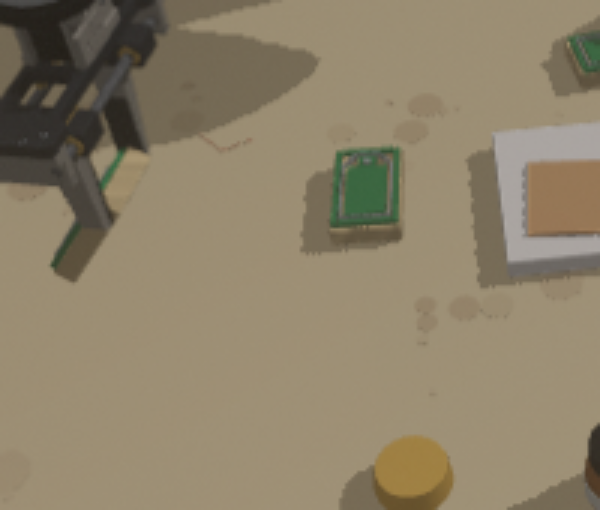

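The die is held at about 55° and friction keeps it from hanging. I'll drop to the minimum grip force and travel towards the blank with soft starts and sharp stops, so it swings towards vertical.

```bash
C="python3 -m crank"
$C '[[0.03,0,0,0,-1],[0.12,0,0.02,0,-1],[0.3,0,0.06,0,-1],[0.58,0,0.12,0,-1],[1,0,0.3,0,-1],[1,0,0.3,0,-1],[1,0,0.3,0,-1],[1,0,0.3,0,-1]]' 3
python3 -c "
from h import *
a,p=grab('scene'); cv2.imwrite('pics/s4.png',cv2.resize(a[130:300,120:320],None,fx=3,fy=3))"
```

```text
t: 12.25
position: [0.576, -0.1403, 0.1471]
ee_rot: [[0.363, 0.932, 0.001], [0.932, -0.363, -0.001], [-0.001, 0.001, -1.0]]
force: [0.3, -0.0, -1.0]
grip_width: 0.675
grip_force: 3.0
```

View pics/s4.png

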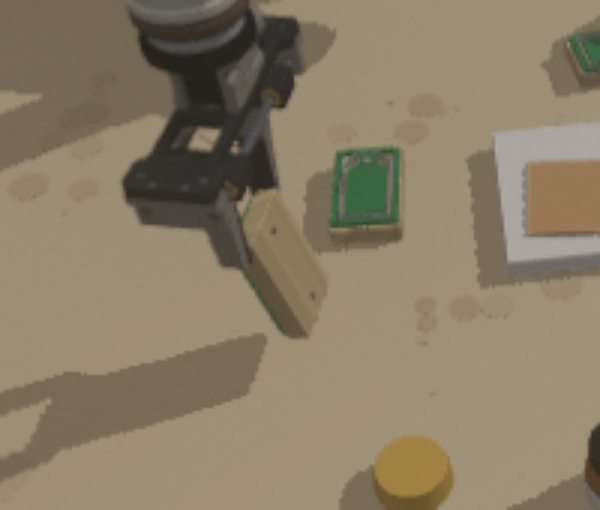

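The die swung past vertical. Its bare back now faces the camera and the robot's left, with the knife facing right and down. I'll measure the tilt from its back-face corners in this crop: B end at (290,335) and (327,282), A end at (245,210) and (275,190).

Run:
```python
from h import *
p=eyes.camera_params('scene'); s=monitor.observe(); R=np.array(s['ee_rot']); o=np.array(s['position'])
c=-np.array(p['R']).T@np.array(p['t'])
for uv,y in(((295,336),.031),((327,285),-.031),((246,212),.031),((275,190),-.031)):
    q=ray(p,[(uv[0]/3+120,uv[1]/3+130)],0)[0]; C=R.T@(c-o);Q=R.T@(q-o); d=Q-C
    print(uv,np.round((C+d*(y-C[1])/d[1])*1000,1))
# goal: blank centre in tool frame
L=np.deg2rad(78.4);u=np.array([np.cos(L),np.sin(L)])
print('yaw now',np.degrees(np.arctan2(R[1,0],R[0,0])))
A=np.array([.5034,.1538])-.039*u; print('A grip target',A,'shift in tool',R.T@np.r_[A-o[:2],0])
```

```text
(295, 336) [ 29.8  31.  105.7]
(327, 285) [ 36.7 -31.  113.9]
(246, 212) [ 17.8  31.  -28.6]
(275, 190) [ 12.3 -31.    9.4]
yaw now 68.65473007722353
A grip target [0.49555796 0.11559657] shift in tool [ 0.20945281 -0.16824291 -0.0003358 ]
```

Tilt is about 15° past vertical. I'll firm the grip, lift, and carry it over the blank so that end B comes above the blank's far-left end.

```bash
C="python3 -m crank"
$C '[[0,0,-0.1,0,-1],[0,0,-0.3,0,-1],[0.2,-0.12,-0.4,0,-1],[0.4,-0.24,-0.4,0,-1],[0.6,-0.36,-0.4,0,-1],[0.8,-0.48,-0.4,0,-1],[0.95,-0.57,-0.4,0,-1],[1,-0.6,-0.4,0,-1]]' 12 >/dev/null
$C '[[0.1,-0.06,0,0,-1],[0.25,-0.15,0,0,-1],[0.4,-0.24,0,0,-1],[0.55,-0.33,0,0,-1],[0.7,-0.42,0,0,-1],[0.85,-0.51,0,0,-1],[0.95,-0.57,0,0,-1],[1,-0.6,0,0,-1]]' 12 >/dev/null
$C '[[0.1,-0.06,0,-0.03,-1],[0.25,-0.15,0,-0.06,-1],[0.4,-0.24,0,-0.09,-1],[0.55,-0.4,0,-0.108,-1],[0.7,-0.5,0,-0.108,-1],[0.8,-0.58,0,-0.108,-1],[0.84,-0.61,0,-0.108,-1],[0.84,-0.61,0,-0.108,-1]]' 12
python3 -c "
from h import *
a,p=grab('scene'); cv2.imwrite('pics/s5.png',cv2.resize(a[80:250,240:440],None,fx=3,fy=3))
s=monitor.observe();R=np.array(s['ee_rot']);o=np.array(s['position']);print(np.round(R.T@(np.array([.5034,.1538,.024])-o),4),s['t'])"
```

```text
t: 14.7
position: [0.5102, 0.1909, 0.1866]
ee_rot: [[0.199, 0.98, 0.0], [0.98, -0.199, -0.0], [-0.0, 0.0, -1.0]]
force: [0.7, -0.1, -1.1]
grip_width: 0.671
grip_force: 12.0
[-0.0372  0.0004  0.1626] 14.75
```

View pics/s5.png

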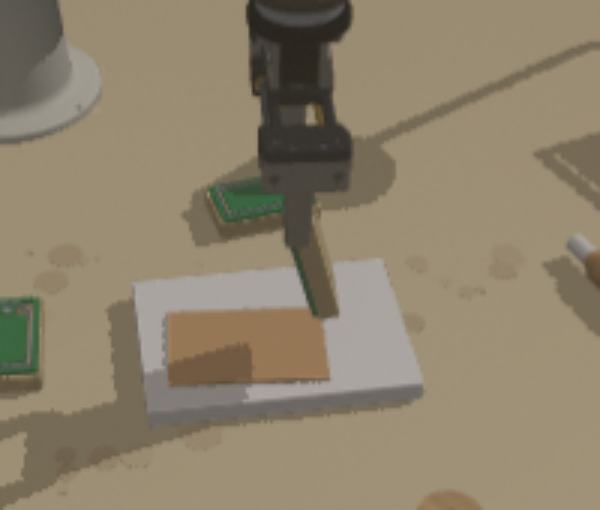

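```bash
C="python3 -m crank"
$C '[[0,0,0.1,0,-1],[0,0,0.2,0,-1],[0,0,0.3,0,-1],[0,0,0.4,0,-1],[0,0,0.46,0,-1],[0,0,0.5,0,-1],[0,0,0.5,0,-1],[0,0,0.5,0,-1]]' 12
$C '[[0,0,0.04,0,-1],[0,0,0.07,0,-1],[-0.08,0,0.09,0,-1],[-0.15,0,0.11,0,-1],[-0.22,0,0.145,0,-1],[-0.30,0,0.18,0,-1],[-0.36,0,0.22,0,-1],[-0.43,0,0.27,0,-1]]' 3
python3 -c "
from h import *
a,p=grab('scene'); cv2.imwrite('pics/s6.png',cv2.resize(a[80:250,240:440],None,fx=3,fy=3))"
```

```text
t: 15.55
position: [0.5105, 0.1907, 0.1369]
ee_rot: [[0.201, 0.98, 0.001], [0.98, -0.201, 0.0], [0.0, 0.001, -1.0]]
force: [-0.3, -0.0, -1.6]
grip_width: 0.673
grip_force: 12.0
t: 16.35
position: [0.5013, 0.1479, 0.1091]
ee_rot: [[0.201, 0.98, -0.0], [0.98, -0.201, 0.0], [0.0, -0.001, -1.0]]
force: [0.2, 0.9, 0.1]
grip_width: 0.676
grip_force: 3.0
```

View pics/s6.png

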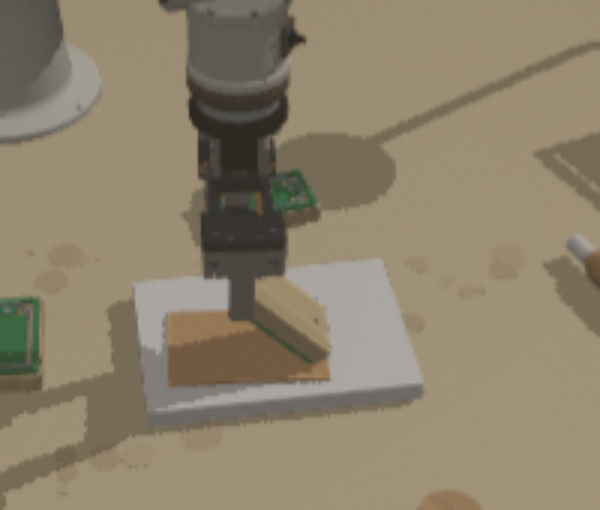

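It's tilted to about 45° with end B resting on the leather, as planned. I'll lower the rest in two slow moves.

```bash
C="python3 -m crank"
$C '[[-0.04,0,0.03,0,-1],[-0.075,0,0.07,0,-1],[-0.115,0,0.11,0,-1],[-0.14,0,0.15,0,-1],[-0.18,0,0.20,0,-1],[-0.21,0,0.24,0,-1],[-0.23,0,0.27,0,-1],[-0.25,0,0.29,0,-1]]' 3
$C '[[-0.02,0,0.03,0,-1],[-0.04,0,0.07,0,-1],[-0.05,0,0.10,0,-1],[-0.06,0,0.13,0,-1],[-0.07,0,0.16,0,-1],[-0.08,0,0.19,0,-1],[-0.09,0,0.22,0,-1],[-0.095,0,0.24,0,-1]]' 3
python3 -c "
from h import *
a,p=grab('scene'); cv2.imwrite('pics/s7.png',cv2.resize(a[80:250,240:440],None,fx=3,fy=3))"
```

```text
t: 17.2
position: [0.4965, 0.124, 0.0802]
ee_rot: [[0.201, 0.98, -0.0], [0.98, -0.201, 0.0], [0.0, -0.0, -1.0]]
force: [0.0, 0.3, -1.3]
grip_width: 0.676
grip_force: 3.0
t: 18.0
position: [0.4947, 0.1147, 0.0563]
ee_rot: [[0.201, 0.98, -0.0], [0.98, -0.201, 0.0], [-0.0, -0.0, -1.0]]
force: [0.7, -1.6, -0.9]
grip_width: 0.676
grip_force: 3.0
```

View pics/s7.png

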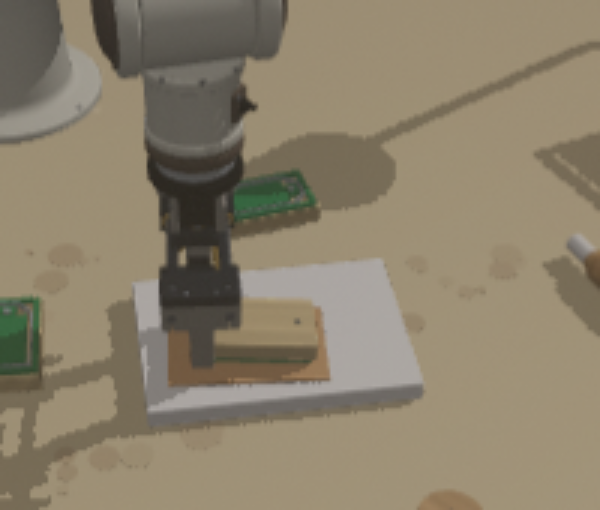

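```bash
C="python3 -m crank"
$C '[[0,0,0.01,0,-1],[0,0,0.02,0,-1],[0,0,0.03,0,-1],[0,0,0.04,0,-1],[0,0,0.05,0,-1],[0,0,0.05,0,-1],[0,0,0.05,0,-1],[0,0,0.05,0,-1]]' 3
$C '[[0,0,0,0,0.45],[0,0,0,0,0.6],[0,0,0,0,1],[0,0,0,0,1],[0,0,0,0,1],[0,0,-0.2,0,1],[0,0,-0.5,0,1],[0,0,-1,0,1]]'
$C '[[0,0,-0.5,0,1],[0,0,-1,0,1],[0,0,-1,0,1],[0,0,-1,0,1],[0,0,-1,0,1],[0,0,-1,0,1],[0,0,-1,0,1],[0,0,-1,0,1]]'
python3 -c "
from h import *
a,p=grab('wrist','w8.png')
np.save('w8.npy',{k:np.array(v) for k,v in p.items()},allow_pickle=True)"
```

```text
t: 18.85
position: [0.4947, 0.1148, 0.0516]
ee_rot: [[0.201, 0.98, 0.0], [0.98, -0.201, 0.0], [0.0, -0.0, -1.0]]
force: [0.4, 0.5, -1.8]
grip_width: 0.672
grip_force: 3.0
t: 19.65
position: [0.4921, 0.1147, 0.1498]
ee_rot: [[0.201, 0.98, -0.007], [0.98, -0.201, 0.0], [-0.001, -0.007, -1.0]]
force: [1.3, -0.4, -0.6]
grip_width: 1.001
grip_force: 0.0
t: 20.45
position: [0.4943, 0.1147, 0.2505]
ee_rot: [[0.201, 0.98, -0.002], [0.98, -0.201, 0.0], [-0.0, -0.002, -1.0]]
force: [-0.4, 0.0, 0.3]
grip_width: 0.998
grip_force: 0.0
```

View pics/w8.png

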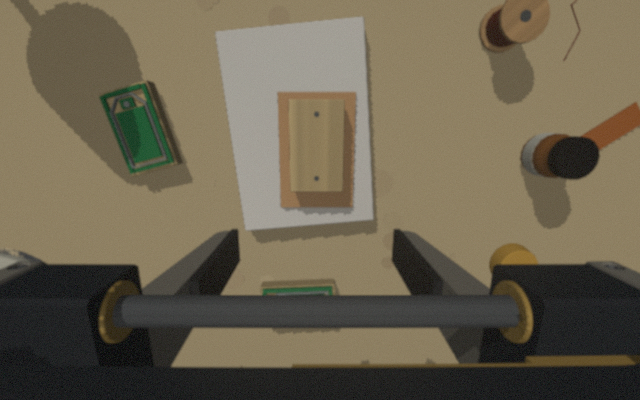

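The die is lying flat, wood side up, at about (317,145), on the blank spanning (278–355, 92–208). I'll measure the remaining offset.

Run:
```python
from h import *
a=cv2.imread('pics/w8.png'); p=np.load('w8.npy',allow_pickle=True).item()
hsv=cv2.cvtColor(a,cv2.COLOR_BGR2HSV)
for uv in((317,145),(284,150),(350,150),(317,202),(317,187),(339,145),(300,60)): print(uv,hsv[uv[1],uv[0]])
b=a.astype(int); roi=np.zeros(a.shape[:2],np.uint8); roi[80:220,265:367]=1
tan=((b[:,:,2]-b[:,:,0]>1.0*b[:,:,0])&(roi>0)).astype(np.uint8)
sat=hsv[:,:,1]
for th in(100,115,125): print(th,(sat[80:220,265:367]>th).sum())
def rect(m,z,n):
    c=np.vstack([k for k in cv2.findContours(m,0,cv2.CHAIN_APPROX_NONE)[0] if cv2.contourArea(k)>150]).reshape(-1,2)
    P=ray(p,c,z)[:,:2]*1000; r=cv2.minAreaRect(P.astype(np.float32)); (cx,cy),(w,h),an=r
    if w<h:w,h,an=h,w,an+90
    print(n,np.round([cx,cy,w,h,an],1),cv2.boundingRect(c))
rect(tan,.024,'blank')
w=((hsv[:,:,1]<118)&(hsv[:,:,2]>125)).astype(np.uint8); w[:,:286]=0;w[:,348:]=0;w[:96]=0;w[196:]=0
w=cv2.morphologyEx(w,cv2.MORPH_OPEN,np.ones((5,5)))
rect(w,.048,'die')
H=ray(p,[(316.5,114),(317,178)],.048)[:,:2]*1000; print('holes mid',H.mean(0),np.degrees(np.arctan2(*(H[0]-H[1])[::-1])))
t=a.copy(); t[w>0]=(255,0,0); print(cv2.imwrite('pics/mask.png',t))
```

```text
(317, 145) [ 19  99 139]
(284, 150) [ 15 110 144]
(350, 150) [ 16 112 107]
(317, 202) [ 17 118 104]
(317, 187) [ 20  93 140]
(339, 145) [ 19  90 136]
(300, 60) [ 16  21 161]
100 3249
115 448
125 1Traceback (most recent call last):
  File "<stdin>", line 14, in <module>
  File "<stdin>", line 10, in rect
    return _nx.concatenate(arrs, 0, dtype=dtype, casting=casting)
           ~~~~~~~~~~~~~~~^^^^^^^^^^^^^^^^^^^^^^^^^^^^^^^^^^^^^^^
ValueError: need at least one array to concatenate
```

Run:
```python
from h import *
a=cv2.imread('pics/w8.png'); p=np.load('w8.npy',allow_pickle=True).item()
hsv=cv2.cvtColor(cv2.GaussianBlur(a,(3,3),0),cv2.COLOR_BGR2HSV)
roi=np.zeros(a.shape[:2],np.uint8); roi[82:215,270:364]=1
def rect(m,z,n):
    m=cv2.morphologyEx(m.astype(np.uint8)*roi,cv2.MORPH_OPEN,np.ones((3,3)))
    c=max(cv2.findContours(m,0,cv2.CHAIN_APPROX_NONE)[0],key=cv2.contourArea).reshape(-1,2)
    P=ray(p,c,z)[:,:2]*1000; (cx,cy),(w,h),an=cv2.minAreaRect(P.astype(np.float32))
    if w<h:w,h,an=h,w,an+90
    print(n,np.round([cx,cy,w,h,an],1),cv2.boundingRect(c)); return np.array([cx,cy])
B=rect(hsv[:,:,1]>70,.024,'blank')
D=rect((hsv[:,:,0]>=18)&(hsv[:,:,1]>70)&(hsv[:,:,2]>118),.048,'die')
H=ray(p,[(316.5,114),(317,178)],.048)[:,:2]*1000; print('holes mid',H.mean(0),np.degrees(np.arctan2(*(H[0]-H[1])[::-1])))
R=np.array(monitor.observe()['ee_rot'])[:2,:2]; o=np.array(monitor.observe()['position'])[:2]*1000
print('move die by (tool x,y)',R.T@(B-D),'die in tool',R.T@(D-o))
```

```text
blank [503.8 152.8 137.5  90.9  78.4] (278, 92, 78, 115)
die [504.7 160.1 103.1  62.1  78.4] (288, 99, 57, 93)
holes mid [505.57417902 159.73047381] 78.9211293630871
move die by (tool x,y) [-7.29536719  0.57436865] die in tool [46.5134417   0.94671375]
```

Yaw matches exactly. The centre is about 7 mm off along the long side, so I'll regrip at the die's centre, lift slightly, shift and set it down.

```bash
C="python3 -m crank"
$C '[[0.2,0,0.1,0,1],[0.46,0.01,0.4,0,1],[0.46,0.01,0.8,0,1],[0.46,0.01,1,0,1],[0.46,0.01,1,0,1],[0.46,0.01,1,0,1],[0.46,0.01,1,0,1],[0.46,0.01,1,0,1]]' >/dev/null
$C '[[0,0,0.2,0,1],[0,0,0.4,0,1],[0,0,0.6,0,1],[0,0,0.8,0,1],[0,0,0.9,0,1],[0,0,0.99,0,1],[0,0,0.99,0,1],[0,0,0.99,0,1]]'
$C '[[0,0,0,0,-1],[0,0,0,0,-1],[0,0,0,0,-1],[0,0,0,0,-1],[0,0,0,0,-1],[0,0,0,0,-1],[0,0,0,0,-1],[0,0,0,0,-1]]' 20
$C '[[0,0,-0.04,0,-1],[0,0,-0.08,0,-1],[-0.03,0.003,-0.08,0,-1],[-0.07,0.005,-0.08,0,-1],[-0.07,0.005,-0.08,0,-1],[-0.07,0.005,-0.05,0,-1],[-0.07,0.005,-0.03,0,-1],[-0.07,0.005,-0.015,0,-1]]' 20
$C '[[0,0,0.007,0,-1],[0,0,0.012,0,-1],[0,0,0.017,0,-1],[0,0,0.017,0,-1],[0,0,0.017,0,-1],[0,0,0.017,0,-1],[0,0,0.017,0,-1],[0,0,0.017,0,-1]]' 20
$C '[[0,0,0,0,0.45],[0,0,0,0,0.6],[0,0,0,0,1],[0,0,0,0,1],[0,0,0,0,1],[0,0,0,0,1],[0,0,0,0,1],[0,0,0,0,1]]'
$C '[[0,0,-0.2,0,1],[0,0,-0.5,0,1],[0,0,-1,0,1],[0,0,-1,0,1],[0,0,-1,0,1],[0,0,-1,0,1],[0,0,-1,0,1],[0,0,-1,0,1]]' >/dev/null
$C '[[-0.46,0,-1,0,1],[-0.46,0,-1,0,1],[-0.46,0,-1,0,1],[-0.46,0,-1,0,1],[-0.46,0,-1,0,1],[-0.46,0,-1,0,1],[-0.46,0,-1,0,1],[-0.46,0,-1,0,1]]'
python3 -c "
from h import *
a,p=grab('wrist','w9.png')
np.save('w9.npy',{k:np.array(v) for k,v in p.items()},allow_pickle=True)"
```

```text
t: 22.1
position: [0.5056, 0.1596, 0.0534]
ee_rot: [[0.201, 0.98, 0.001], [0.98, -0.201, 0.0], [0.0, 0.001, -1.0]]
force: [0.2, -0.8, 0.3]
grip_width: 0.997
grip_force: 0.0
t: 22.9
position: [0.505, 0.1596, 0.0528]
ee_rot: [[0.201, 0.98, 0.0], [0.98, -0.201, 0.0], [0.0, 0.0, -1.0]]
force: [-1.1, -0.6, 3.1]
grip_width: 0.675
grip_force: 20.0
t: 23.7
position: [0.5037, 0.1527, 0.0536]
ee_rot: [[0.201, 0.98, -0.001], [0.98, -0.201, -0.0], [-0.0, -0.001, -1.0]]
force: [0.2, -0.3, -0.7]
grip_width: 0.672
grip_force: 20.0
t: 24.5
position: [0.5041, 0.1527, 0.0528]
ee_rot: [[0.201, 0.98, 0.0], [0.98, -0.201, 0.0], [0.0, 0.0, -1.0]]
force: [-3.7, 0.9, 5.7]
grip_width: 0.674
grip_force: 20.0
t: 25.3
position: [0.504, 0.1527, 0.0524]
ee_rot: [[0.201, 0.98, 0.0], [0.98, -0.201, 0.0], [0.0, 0.0, -1.0]]
force: [-0.0, 0.2, 0.7]
grip_width: 1.002
grip_force: 0.0
t: 26.9
position: [0.4943, 0.1079, 0.2512]
ee_rot: [[0.2, 0.98, -0.002], [0.98, -0.2, 0.0], [-0.0, -0.002, -1.0]]
force: [-0.2, 0.3, -0.3]
grip_width: 1.002
grip_force: 0.0
```

View pics/w9.png

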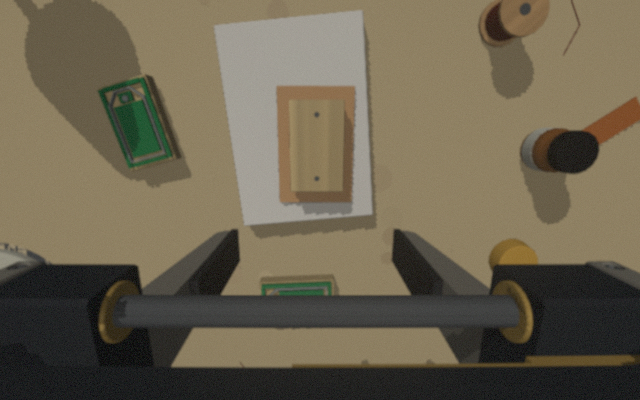

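Run:
```python
from h import *
a=cv2.imread('pics/w9.png'); p=np.load('w9.npy',allow_pickle=True).item()
hsv=cv2.cvtColor(cv2.GaussianBlur(a,(3,3),0),cv2.COLOR_BGR2HSV)
C=proj(p,[[.5036,.1533,.024]])[0]; roi=np.zeros(a.shape[:2],np.uint8); x,y=C.astype(int); roi[y-66:y+68,x-47:x+47]=1
def rect(m,z,n):
    m=cv2.morphologyEx(m.astype(np.uint8)*roi,cv2.MORPH_OPEN,np.ones((3,3)))
    c=max(cv2.findContours(m,0,cv2.CHAIN_APPROX_NONE)[0],key=cv2.contourArea).reshape(-1,2)
    P=ray(p,c,z)[:,:2]*1000; (cx,cy),(w,h),an=cv2.minAreaRect(P.astype(np.float32))
    if w<h:w,h,an=h,w,an+90
    print(n,np.round([cx,cy,w,h,an],1),cv2.boundingRect(c)); return np.array([cx,cy])
B=rect(hsv[:,:,1]>70,.024,'blank')
D=rect((hsv[:,:,0]>=18)&(hsv[:,:,1]>70)&(hsv[:,:,2]>118),.048,'die')
s=monitor.observe();R=np.array(s['ee_rot'])[:2,:2]; print('move die',R.T@(B-D),s['t'])
```

```text
blank [503.7 152.7 137.8  90.9  78.4] (277, 86, 78, 116)
die [504.6 152.7 102.4  61.7  78.2] (289, 100, 56, 92)
move die [-0.19132834 -0.79738762] 26.95
```

The die now lies wood side up at about (317,145), within 1 mm of the blank's centre and 0.2° in yaw. The bystanders haven't moved and the robot is clear, so I'm handing it in.

```bash
python3 -c "
from station import job_done
print(job_done())"
```

```text
the job is handed in; nothing more can be done
None
```

The job is handed in: the die was turned over and lies knife side down on the leather blank, measured within about 1 mm of centre and 0.2° of the blank's long side. It was never dropped, the arm touched none of the bystanders, and it took 27 s.

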